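# Seat the plate in the drill jig and lock its toggle clamp

### The job

Two identical drill jigs are screwed to the bench. In the one whose toggle clamp stands open, gently push the steel plate along its channel with your fingertips until its end butts against the stop under the drill bush, then press that clamp's red handle fully down so that it locks. Do not lift anything, and leave the jig that is already clamped, the finished plate and the tools alone.

Things in the scene. Friction and masses are not known exactly. Their poses are not given: they have to be found in the camera images.
- open_jig: The jig to work on, clamp open: grey metal base 150 (x) x 130 (y) x 12 mm, fixed; origin at the centre of its underside. Its x axis points away from the robot, from clamp handle to channel; its y axis runs along the channel to the stop. Channel centred at x = +45 mm, 35 mm wide, between guides 8 mm high. The clamp stands at y = -15 mm; its open hold-down arm stands up at x = -25 to +25 mm, to z = 120 mm.
- open_jig_stop (a point): centre of the open jig's stop face (jig x = +45, y = +50, z = 17 mm), which the plate's end must butt against. A bush plate (jig x = +15 to +75, y = +12 to +65 mm, underside at z = 25.5, top at 36 mm, drill bush to 39 mm) roofs this end of the channel.
- loose_plate_free_end (a point): Plate to be pushed: black flat steel 32 x 145 x 10 mm, about 0.34 kg, in the open jig's channel, 12 to 28 mm short of the stop. Point: centre of its free end face, half-way up (z = 17 mm). This end overhangs the jig's base by 30 mm even when home, so fingertips can stand behind it over bare bench. y axis along the plate to its stop end. Slides with 1 to 5 N.
- loose_plate_stop_end (a point): centre of the other end face of that plate, half-way up, under the bush plate; it coincides with open_jig_stop when home
- open_jig_handle (a joint): Angle of the open clamp's handle (rad): 0 = level, fully down, locked; starts at 0.80 to 0.92, sloping up towards the robot. Pivot at jig x = -35, y = -15, z = 44 mm; the handle reaches 115 mm from it towards -x. A straight press down on it 50 mm in front of the pivot closes it with 1 to 5 N, the finger sliding along it. It stays where it is left.
- open_jig_grip (a point): centre of that handle's round red grip, 15 mm thick, 75 mm long, 77.5 mm from the pivot. As the handle closes it swings down and towards the robot, to jig x = -112.5, y = -15, z = 44 mm
- clamped_jig: the other jig, same shape and sizes, its plate already home and its clamp locked (handle level, arm down): to be left alone. Which jig is on the left varies
- clamped_jig_handle (a joint): angle of its clamp handle (rad), 0 = locked; leave it
- clamped_plate: the plate clamped in the other jig, same size; origin at the centre of its underside. Leave it
- finished_plate: a finished plate with a hole at both ends, 32 x 145 x 10 mm, lying on the bench on the right; origin at the centre of its underside. Leave it
- screwdriver: blue-handled screwdriver, 203 mm, lying at the front right; bystander
- pliers: pliers with red handles, 175 mm, lying behind and between the jigs; bystander
- marker: white pen, 131 x 14 mm, lying in front, between the jigs' handles; bystander
- spanner: combination spanner, 164 x 28 x 8 mm, lying at the right, behind the finished plate; bystander
- bolt: hexagon bolt, 42 mm, lying in front of the right-hand jig; bystander
- nut: hexagon nut, 21 mm, lying between the jigs; bystander
- hammer: ball-pein hammer, 295 mm, lying on the left; bystander
Mind the look-alikes: they are no part of the job. Leave any brown look-alike of the part that bears loose_plate_free_end alone.

How it is judged (in metres and radians):
On the way, in this order (a step that is already met when the one before it is completed fails the run):
1. the loose plate butts against the stop while its clamp is still open (y of loose_plate_stop_end in the frame of open_jig_stop above -0.002 m and value of joint open_jig_handle above 0.3 rad), for 0.2 s.
2. its clamp handle is pressed fully down (value of joint open_jig_handle below 0.05 rad), for 0.2 s.
At the end, for the whole second after the job is handed in: The pushed plate lies flat in its channel within 2 mm of the stop, its clamp handle is fully down (within 0.05 rad), and the other jig is still clamped with its plate not moved by more than 3 mm (y of loose_plate_stop_end in the frame of open_jig_stop above -0.002 m and distance between loose_plate_stop_end and open_jig_stop below 0.005 m and value of joint each of open_jig_handle, clamped_jig_handle below 0.05 rad and linear speed of clamped_plate below 0.01 m/s and distance of clamped_plate from where it was at the start of the episode below 0.003 m); the robot touches nothing.
It fails at once if a plate is lifted or tilted out of its channel (height (world z) of any of loose_plate_free_end, loose_plate_stop_end above 0.026 m or height (world z) of loose_plate_free_end below 0.01 m).
It fails at once if the loose plate is pushed roughly (over 40 N) (contact force between the fingers and loose_plate above 40 N).
It fails at once if the clamped jig is touched, its plate shifted or its clamp opened (contact force between any of the arm, the fingers and clamped_jig above 3 N or value of joint clamped_jig_handle above 0.1 rad or distance of clamped_plate from where it was at the start of the episode above 0.003 m).
It fails at once if a bystander is shifted by more than 15 mm (distance of any of finished_plate, screwdriver, pliers, marker, spanner, bolt, nut, hammer from where it was at the start of the episode above 0.015 m).
It also fails if it takes over 45 s, if anything falls off the work surface, if the arm or the gripper's body presses on something with over 40 N, if the wrist force passes 120 N, or if a joint passes its speed limit or range.

### The arm

A 6-joint arm with a two-finger parallel gripper is mounted at the origin on a cart in front of the work surface, level with it; the furniture and walls round the work are solid. World frame = base frame: x ahead of the robot, y to its left, z up, the work surface at z = 0. Lengths are in m, angles in degrees, forces in N, time in s.
With the tool pointing down it reaches from about 0.35 to 0.875 m from the base axis. Payload 4.2 kg.
Tool frame: the origin (TCP) lies at the very end of the fingers, on their centre line; the grasp point (between the pads) lies 19 mm behind it; z points along the fingers, y is the line along which they close (so a half turn about z gives the same grasp; the last joint's range is limited). The gripper opens to 87 mm and grips with 3 to 60 N. Pads are 19 mm wide; open, the fingers measure 117 mm over their backs; the gripper's body (75 mm by 190 mm) begins 51 mm behind the grasp point.
Start: joints at [-60.298, 22.042, 0.453, 0, -68.411, -14.817], TCP at [0.161, -0.604, 0.223] pointing down, gripper open.
Joint ranges: [-179.83, 179.83], [-69.29, 118.12], [-61.27, 80.66], [-181.25, 117.63], [-171.15, -9.14], [-177.46, 177.46]. Speed limits (degrees/s): [159.86, 159.86, 180, 180, 180, 180].

### API

Orientations are given as a 3x3 rotation matrix whose columns are the frame's x, y, z axes.
In Python, from station import sense, cams, r gives the robot as it stands. The module is installed in compiled form; this text tells all that it offers.
- The arm moves only by the tool step_arm, never from a script. Its argument "targets" is text: rows parted by semicolons, each of 4 numbers parted by spaces: the shift along the tool's x, y, z in cm, then the turn about the tool's z in degrees. In form: x y z turn; .... A call has 1 to 12 rows; each row shifts and turns the commanded pose from where the row before left it, along the tool's axes as they then stand; what a row does not reach is not made up. A row lasts 1/12 s, in which the tool goes at most 41.7 mm and 7.16 degrees, less where a joint would pass 70% of its speed; a pose out of reach is approached as far as the arm can. A call with a gripper value outside its range is refused whole. "claw" is the finger opening in cm, from 0 to 8.7, set as the call begins (left out, the last holds). The fingers move at their own pace and stop on an object; the grip force is fixed at half the most. Time passes only in rows, so rows that do not move let the fingers close. It gives the time, the measured TCP pose, the force, the opening and the grip force at its end, in the units of the state.
- sense(): the state, without advancing time (a new reading comes with each control period).
- cams.capture(name): name is "scene" or "top"; returns a dict with "frame" (400x640x3 uint8, blue, green, red), "vertical_fov" (degrees; the focal length in pixels is half the picture's height over the tangent of half this angle, whatever the lens; pixels are square), "cx", "cy" (the principal point, pixels), "dist_coeffs" ([k1, k2, p1, p2, k3] as OpenCV has them; the pictures are not rectified), "eye" and "rotation" of the camera in the world. Camera axes: x right, y down, z forward; pixel columns grow to the right and rows downward; lengths in m; the calibration is good to about 2 mm. A picture is of the moment at which its call begins. There is no depth.
- r.finish_job(): hands the job in; it is judged then, once.
The state is a dict: "time_s": time; "joints": joint angles; "joint_velocities": joint speeds; "effort": joint torques, N m; "tcp_pos": TCP position; "ee_rot": TCP orientation; "wrist_force": force on the tool from outside, world axes, zero at the start; "moment": the same for the moment, N m; "gripper_width": opening from 0.0 (shut) to 1.0 (fully open); "gripper_force": force on a finger pad.
Only numpy, scipy, OpenCV 4.12 (cv2) and the standard library are available. Lean on these libraries where they do the work, as an engineer would, in place of code of your own. Each camera call takes 0.05 s, during which the arm holds its last target. There are 200 camera calls.

## Working session

There is one attempt and no reset: what is moved stays moved. The work goes in short steps, Python scripts to look and compute and a tool call to move; the robot and the scene stay as the last step left them, time stands still between calls to the robot, and variables do not carry over. Pictures are saved under pics/ and viewed, at most 10 in all, crops included, and the job is handed in when it is done.

Besides the shell and the picture viewer there is one more tool, called after "Request:" as name(argument=value, ...), one argument or row to a line, values as JSON. step_arm: Moves the arm, as the interface text tells. Its arguments: {"type":"object","properties":{"targets":{"type":"string"},"claw":{"type":"number"}},"required":["targets"]}

```bash
mkdir -p pics
cat > h.py <<'E'
import numpy as np, cv2
from station import sense, cams, r
def cap(n):
    c=cams.capture(n); h,w=c['frame'].shape[:2]
    f=h/2/np.tan(np.radians(c['vertical_fov'])/2)
    c['K']=np.array([[f,0,c['cx']],[0,f,c['cy']],[0,0,1]]); c['d']=np.array(c['dist_coeffs'],float)
    c['R']=np.array(c['rotation']); c['e']=np.array(c['eye']); return c
def ray(c,uv):
    p=cv2.undistortPoints(np.array(uv,float).reshape(-1,1,2),c['K'],c['d']).reshape(-1,2)
    return np.c_[p,np.ones(len(p))]@c['R'].T
def onz(c,uv,z):
    d=ray(c,uv); return c['e']+d*((z-c['e'][2])/d[:,2])[:,None]
def proj(c,P):
    rv=cv2.Rodrigues(c['R'].T)[0]; return cv2.projectPoints(np.array(P,float).reshape(-1,1,3),rv,-c['R'].T@c['e'],c['K'],c['d'])[0].reshape(-1,2)
E
python3 - <<'E'
from h import *
for n in('scene','top'):
    c=cap(n); cv2.imwrite(f'pics/{n}0.png',c['frame']); print(n,c['K'][0,0],c['e'],c['R'].round(3).tolist(),c['d'])
s=sense(); print(s['tcp_pos'],s['ee_rot'],s['wrist_force'],s['time_s'])
E
```

```text
scene 415.7385978529771 [-0.24735292 -0.83615786  0.54477943] [[0.734, -0.275, 0.622], [-0.68, -0.309, 0.665], [0.01, -0.91, -0.413]] [-0.01982452  0.          0.          0.          0.        ]
top 399.14054105073075 [ 0.29751665 -0.05896058  1.0538952 ] [[0.056, -0.978, 0.2], [-0.998, -0.054, 0.016], [-0.004, -0.201, -0.98]] [-0.03930364  0.          0.          0.          0.        ]
[ 0.1604085  -0.60349998  0.22156531] [[-9.66486676e-01 -2.56716035e-01 -6.18787570e-04]
 [-2.56716756e-01  9.66484837e-01  1.88870768e-03]
 [ 1.13187258e-04  1.98426394e-03 -9.99998025e-01]] [-0.30064083 -0.18565432 -0.42130616] 0.1
```

View pics/scene0.png

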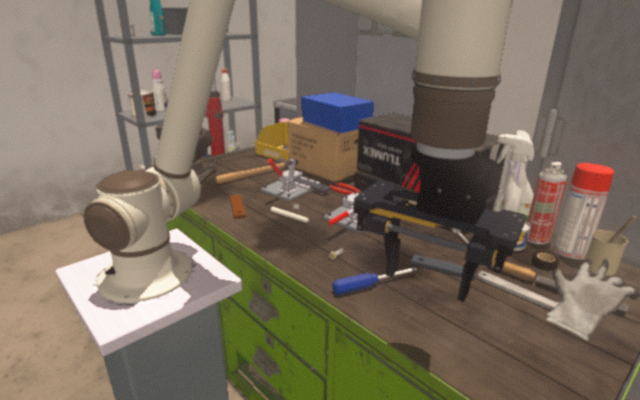

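View pics/top0.png

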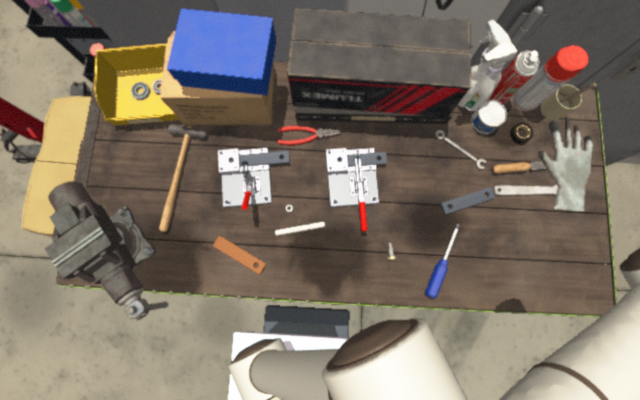

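The scene view shows the left jig with its arm up. In the top view, the left jig at about (246,178) is open, with its short raised handle at (247,200) and its plate running right to (289,157). The right jig at about (353,178) is clamped.

Run:
```python
from h import *
c=cap('top'); f=c['frame'][125:235,205:305]; cv2.imwrite('pics/t1.png',cv2.resize(f,None,fx=5.4,fy=5.4,interpolation=cv2.INTER_CUBIC))
c=cap('scene'); f=c['frame'][145:245,240:380]; cv2.imwrite('pics/s1.png',cv2.resize(f,None,fx=5.5,fy=5.5,interpolation=cv2.INTER_CUBIC))
```

```text
(no output)
```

View pics/t1.png

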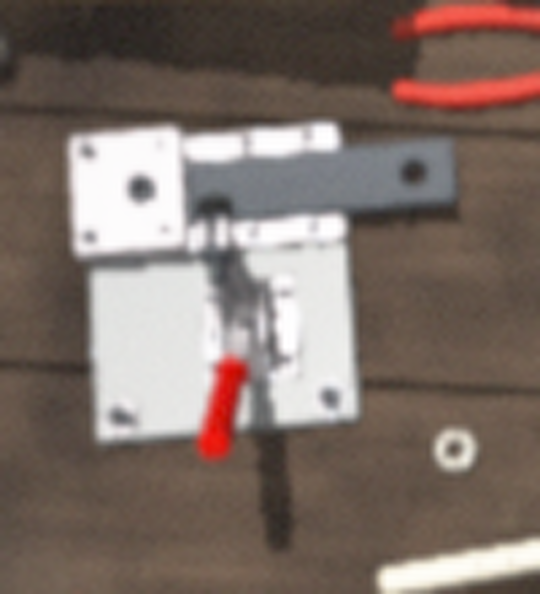

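View pics/s1.png

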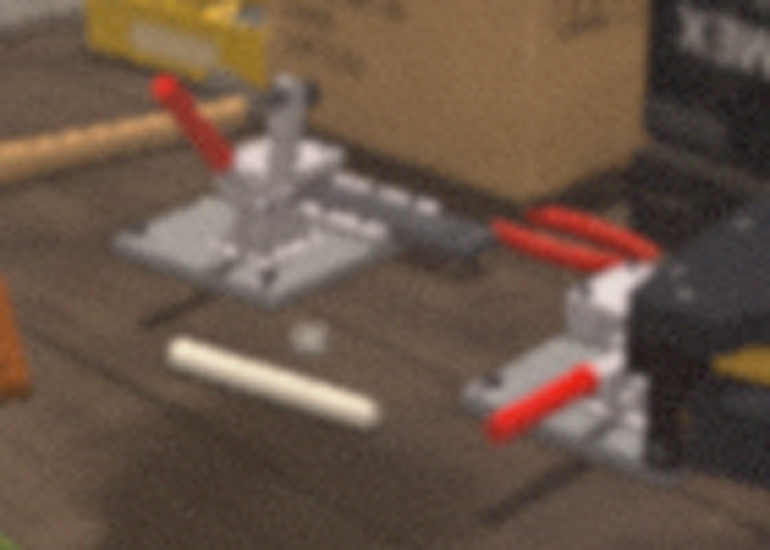

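The top crop shows the bush plate at the left end, the plate's free end at crop (455,174), and the base's front corners at (97,440) and (358,418). The scene crop confirms the left handle is up.

```bash
cat > fit.py <<'E'
from h import *
c=cap('top')
def px(a): return (np.array(a,float)+.5)/5.4-.5+[205,125]
J=np.array([[75,65,36],[75,12,36],[15,12,36],[15,65,36],[-75,65,12],[-75,-65,12]])/1000.
P=np.array([onz(c,[px(u)],j[2])[0] for u,j in zip([(70,133),(181,126),(187,247),(75,257),(97,441),(359,418)],J)])
a,b=J[:,:2].mean(0),P[:,:2].mean(0)
H=(J[:,:2]-a).T@(P[:,:2]-b); th=np.arctan2(H[0,1]-H[1,0],H[0,0]+H[1,1])
R=np.array([[np.cos(th),-np.sin(th)],[np.sin(th),np.cos(th)]]); o=b-R@a
W=lambda x,y:(R@[x,y]+o)
if __name__=='__main__':
    print('th',np.degrees(th),'o',o,'res mm',((J[:,:2]@R.T+o-P[:,:2])*1e3).round(1).tolist())
    E=onz(c,[px((454,140)),px((457,208))],.022)[:,:2]; print('plate end jig',((E-o)@R*1e3).round(1).tolist())
    print('grip tip jig z?',[((onz(c,[px((212,450))],z)[0,:2]-o)@R*1e3).round(1).tolist()+[z] for z in(.09,.11,.125,.14)])
    for n,j in dict(stop=(.045,.05),freehome=(.045,-.095),press=(-.085,-.015),gripclosed=(-.1125,-.015)).items(): print(n,W(*j).round(4))
E
python3 fit.py; python3 -c "
from h import *
t=cap('top')
for p in [(290,208),(276,232),(325,225),(280,136)]: print(p,onz(t,[p],.005)[0].round(3))"
```

```text
th 8.400077696876414 o [0.55061497 0.16308683] res mm [[-1.9, -1.5], [-0.7, 1.0], [1.6, 1.3], [1.9, -0.8], [-0.6, 0.2], [-0.3, -0.2]]
plate end jig [[60.4, -122.7], [25.0, -121.5]]
grip tip jig z? [[-99.0, -6.0, 0.09], [-102.8, -9.7, 0.11], [-105.7, -12.4, 0.125], [-108.5, -15.2, 0.14]]
stop [0.5878 0.2191]
freehome [0.609  0.0757]
press [0.4687 0.1358]
gripclosed [0.4415 0.1318]
(290, 208) [0.474 0.037 0.005]
(276, 232) [0.408 0.069 0.005]
(325, 225) [ 0.434 -0.058  0.005]
(280, 136) [0.674 0.079 0.005]
```

Run:
```python
from h import *
t=cap('top')
for p in [(300,121),(390,124),(270,124),(220,124),(280,127),(285,144),(330,135)]: print(p,onz(t,[p],.0)[0].round(3))
s=sense();print(s['joints'])
```

```text
(300, 121) [0.724 0.027 0.   ]
(390, 124) [ 0.729 -0.225  0.   ]
(270, 124) [0.71  0.111 0.   ]
(220, 124) [0.703 0.252 0.   ]
(280, 127) [0.703 0.082 0.   ]
(285, 144) [0.654 0.064 0.   ]
(330, 135) [ 0.687 -0.059  0.   ]
[-6.02969033e+01  2.20561855e+01  4.38789040e-01 -7.41399669e-03
 -6.84132734e+01 -1.48168647e+01]
```

Run:
```python
from h import *
t=cap('top'); f=t['frame'][70:200,215:415]; cv2.imwrite('pics/t2.png',cv2.resize(f,None,fx=4,fy=4,interpolation=cv2.INTER_CUBIC))
```

```text
(no output)
```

View pics/t2.png

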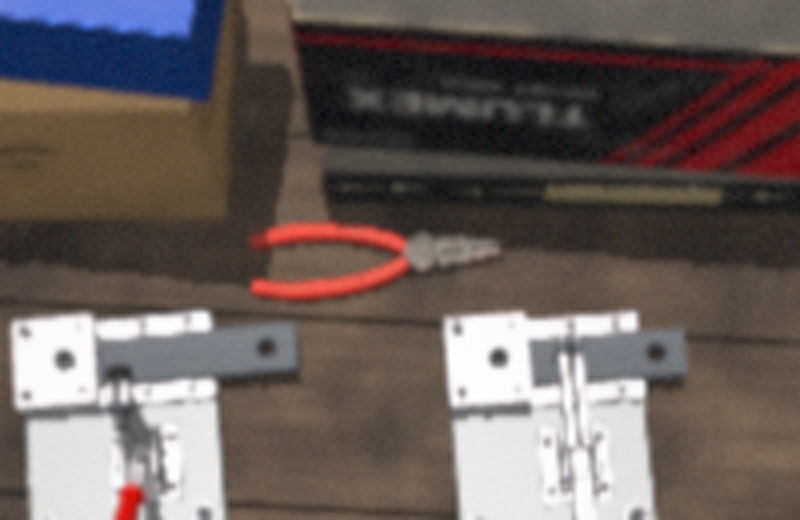

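The boxes stand at x of about 0.71–0.72 behind the jig, so I'll push with the closed fingers turned 45° to keep the gripper body clear of both the boxes and the open clamp arm.

Request:
step_arm(
  targets="-2.5 2 0 0;-2.5 2 0 0;-2.5 2 0 0;-2.5 2 0 0;-2.5 2 0 0;-2.5 2 0 0;-2.5 2 0 0;-2.5 2 0 0;-2.5 2 0 0;-2.5 2 0 0;-2.5 2 0 0;-2.5 2 0 0",
  claw=0,
)

```text
time_s: 1.4
tcp_pos: [0.3896, -0.2936, 0.2229]
ee_rot: [[-0.966, -0.257, 0.001], [-0.257, 0.966, -0.0], [-0.001, -0.0, -1.0]]
wrist_force: [-0.3, -0.2, -0.0]
gripper_width: 0.172
gripper_force: 0.0
```

Request:
step_arm(
  targets="0 0 0 6.5;0 0 0 6.5;0 0 0 6.5;0 0 0 6.5;0 0 0 6.5;0 0 0 6.5;0 0 0 6.5;0 0 0 6;0 0 0 0",
)

```text
time_s: 2.15
tcp_pos: [0.3889, -0.295, 0.2227]
ee_rot: [[-0.802, 0.598, 0.0], [0.598, 0.802, -0.0], [-0.0, 0.0, -1.0]]
wrist_force: [0.5, -0.5, -0.1]
gripper_width: 0.006
gripper_force: 0.0
```

```bash
cat > to.py <<'E'
import sys; from station import sense; import numpy as np
s=sense(); R=np.array(s['ee_rot']); t=np.array([float(v) for v in sys.argv[1:4]])
print('tcp',np.round(s['tcp_pos'],4),'yawy',np.degrees(np.arctan2(R[1,1],R[0,1])).round(2),'F',np.round(s['wrist_force'],1),'t',s['time_s'],'tool cm',(R.T@(t-s['tcp_pos'])*100).round(2), 'per cm jig+y', (R.T@[-.146,.989,0]).round(3))
E
python3 to.py .6123 .0195 .2
```

```text
tcp [ 0.3889 -0.295   0.2227] yawy 53.29 F [ 0.5 -0.5 -0.1] t 2.15 tool cm [ 0.89 38.57  2.27] per cm jig+y [ 0.708  0.706 -0.   ]
```

Request:
step_arm(
  targets="0.1 3.3 0 0;0.1 3.3 0 0;0.1 3.3 0 0;0.1 3.3 0 0;0.1 3.3 0 0;0.1 3.3 0 0;0.1 3.3 0 0;0.1 3.3 0 0;0.1 3.3 0 0;0 3.3 0 0;0 3.3 0 0;0 2.3 0 0",
)

```text
time_s: 3.15
tcp_pos: [0.6133, 0.0225, 0.2224]
ee_rot: [[-0.805, 0.593, 0.001], [0.593, 0.805, 0.0], [-0.0, 0.0, -1.0]]
wrist_force: [0.7, 0.2, 0.2]
gripper_width: 0.003
gripper_force: 0.0
```

Request:
step_arm(
  targets="0 0 2 0;0 0 2 0;0 0 2 0;0 0 2 0;0 0 2 0;0 0 2 0;0 0 0 0;0 0 0 0",
)

```text
time_s: 3.82
tcp_pos: [0.6114, 0.02, 0.1018]
ee_rot: [[-0.804, 0.595, -0.002], [0.595, 0.804, -0.001], [0.001, -0.002, -1.0]]
wrist_force: [0.0, -0.3, 1.4]
gripper_width: 0.005
gripper_force: 0.0
```

```bash
python3 to.py .6123 .0195 .012
python3 - <<'E'
from h import *
t=cap('top'); f=t['frame'][110:220,205:355]; cv2.imwrite('pics/t3.png',cv2.resize(f,None,fx=5,fy=5,interpolation=cv2.INTER_CUBIC))
E
```

```text
tcp [0.6114 0.02   0.1018] yawy 53.5 F [ 0.  -0.3  1.4] t 3.8167 tool cm [-0.11  0.03  8.98] per cm jig+y [ 0.706  0.708 -0.001]
```

View pics/t3.png

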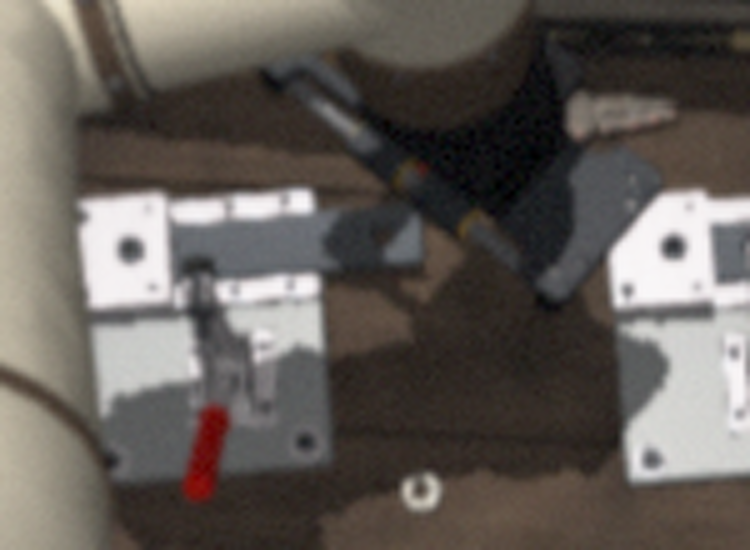

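The body lies diagonally (crop (270,70) to (560,300)), clear of the boxes and the open clamp. The plate's free end is at crop (422,240). Next I descend.

Request:
step_arm(
  targets="0 0 1.8 0;0 0 1.8 0;0 0 1.8 0;0 0 1.8 0;0 0 1 0;0 0 0.6 0;0 0 0 0;0 0 0 0",
)

```text
time_s: 4.53
tcp_pos: [0.6128, 0.0204, 0.0156]
ee_rot: [[-0.803, 0.596, 0.002], [0.596, 0.803, 0.0], [-0.001, 0.001, -1.0]]
wrist_force: [1.6, 0.1, 0.2]
gripper_width: 0.004
gripper_force: 0.0
```

Request:
step_arm(
  targets="0.2 0.2 0 0;0.2 0.2 0 0;0.2 0.2 0 0;0.2 0.2 0 0;0 0 0 0;0 0 0 0",
)

```text
time_s: 5.03
tcp_pos: [0.6102, 0.0317, 0.0148]
ee_rot: [[-0.803, 0.596, 0.0], [0.596, 0.803, 0.0], [-0.0, 0.0, -1.0]]
wrist_force: [0.4, -0.4, 0.6]
gripper_width: 0.01
gripper_force: 0.0
```

Request:
step_arm(
  targets="0.1 0.1 0.1 0;0.1 0.1 0.1 0;0.1 0.1 0.1 0;0.1 0.1 0 0;0.1 0.1 0 0;0.1 0.1 0 0;0.1 0.1 0 0;0 0 0 0",
)

```text
time_s: 5.7
tcp_pos: [0.6089, 0.0413, 0.0117]
ee_rot: [[-0.803, 0.596, 0.0], [0.596, 0.803, -0.0], [-0.0, 0.0, -1.0]]
wrist_force: [-0.5, -2.4, 1.6]
gripper_width: 0.004
gripper_force: 1.1
```

Request:
step_arm(
  targets="0.1 0.1 0 0;0.1 0.1 0 0;0.1 0.1 0 0;0.1 0.1 0 0;0.1 0.1 0 0;0 0 0 0",
)

```text
time_s: 6.2
tcp_pos: [0.6078, 0.0486, 0.0115]
ee_rot: [[-0.803, 0.596, 0.0], [0.596, 0.803, 0.0], [-0.0, 0.0, -1.0]]
wrist_force: [0.7, -2.0, 1.4]
gripper_width: 0.004
gripper_force: 1.0
```

Request:
step_arm(
  targets="0.1 0.1 0 0;0.1 0.1 0 0;0.1 0.1 0 0;0.1 0.1 0 0;0 0 0 0",
)

```text
time_s: 6.62
tcp_pos: [0.6068, 0.0541, 0.0115]
ee_rot: [[-0.803, 0.596, -0.0], [0.596, 0.803, 0.0], [0.0, 0.0, -1.0]]
wrist_force: [0.5, -2.7, 1.2]
gripper_width: 0.004
gripper_force: 1.0
```

Request:
step_arm(
  targets="0.07 0.07 0 0;0.07 0.07 0 0;0 0 0 0",
)

```text
time_s: 6.87
tcp_pos: [0.6065, 0.0559, 0.0115]
ee_rot: [[-0.803, 0.596, -0.0], [0.596, 0.803, 0.0], [0.0, 0.0, -1.0]]
wrist_force: [-0.6, -1.4, 0.6]
gripper_width: 0.004
gripper_force: 1.1
```

Request:
step_arm(
  targets="0.07 0.07 0 0;0.07 0.07 0 0;0 0 0 0",
)

```text
time_s: 7.12
tcp_pos: [0.6063, 0.0579, 0.0115]
ee_rot: [[-0.803, 0.596, -0.0], [0.596, 0.803, 0.0], [0.0, -0.0, -1.0]]
wrist_force: [0.4, -2.3, 1.6]
gripper_width: 0.006
gripper_force: 1.1
```

Request:
step_arm(
  targets="0.07 0.07 0 0;0.07 0.07 0 0;0 0 0 0",
)

```text
time_s: 7.37
tcp_pos: [0.606, 0.0599, 0.0115]
ee_rot: [[-0.803, 0.596, -0.0], [0.596, 0.803, 0.0], [0.0, 0.0, -1.0]]
wrist_force: [0.3, -2.6, 1.1]
gripper_width: 0.003
gripper_force: 1.1
```

Request:
step_arm(
  targets="0.07 0.07 0 0;0 0 0 0",
)

```text
time_s: 7.53
tcp_pos: [0.6058, 0.0608, 0.0115]
ee_rot: [[-0.803, 0.596, -0.0], [0.596, 0.803, 0.0], [0.0, -0.0, -1.0]]
wrist_force: [0.6, -2.4, 1.4]
gripper_width: 0.0
gripper_force: 1.1
```

Request:
step_arm(
  targets="0.07 0.07 0 0;0 0 0 0",
)

```text
time_s: 7.7
tcp_pos: [0.6057, 0.0617, 0.0115]
ee_rot: [[-0.803, 0.596, -0.0], [0.596, 0.803, -0.0], [-0.0, -0.0, -1.0]]
wrist_force: [0.7, -3.0, 1.3]
gripper_width: 0.004
gripper_force: 1.3
```

Request:
step_arm(
  targets="0.07 0.07 0 0;0 0 0 0",
)

```text
time_s: 7.87
tcp_pos: [0.6056, 0.062, 0.0116]
ee_rot: [[-0.803, 0.596, -0.0], [0.596, 0.803, -0.001], [-0.0, -0.001, -1.0]]
wrist_force: [0.6, -5.2, 0.9]
gripper_width: 0.006
gripper_force: 2.6
```

Request:
step_arm(
  targets="0.07 0.07 0 0;0 0 0 0",
)

```text
time_s: 8.03
tcp_pos: [0.6055, 0.0622, 0.0116]
ee_rot: [[-0.803, 0.596, -0.0], [0.596, 0.803, -0.002], [-0.001, -0.002, -1.0]]
wrist_force: [0.6, -7.7, 1.0]
gripper_width: 0.006
gripper_force: 4.0
```

Request:
step_arm(
  targets="0.07 0.07 0 0;0 0 0 0",
)

```text
time_s: 8.2
tcp_pos: [0.6054, 0.0624, 0.0117]
ee_rot: [[-0.803, 0.596, -0.001], [0.596, 0.803, -0.003], [-0.001, -0.003, -1.0]]
wrist_force: [1.2, -10.6, 0.7]
gripper_width: 0.003
gripper_force: 5.4
```

The force is rising with no further travel, so the plate is butted. I back off and rise.

Request:
step_arm(
  targets="0 0 0 0;0 0 0 0;0 0 0 0;-0.3 -0.3 0 0;-0.7 -0.7 0 0;-1 -1 0 0;0 0 -1.5 0;0 0 -3 0;0 0 -3 0;0 0 -3 0;0 0 -3 0;0 0 -3 0",
)

```text
time_s: 9.2
tcp_pos: [0.6092, 0.036, 0.1779]
ee_rot: [[-0.802, 0.597, -0.0], [0.597, 0.802, 0.001], [0.0, 0.001, -1.0]]
wrist_force: [0.7, 0.3, 0.0]
gripper_width: 0.008
gripper_force: 0.0
```

```bash
python3 - <<'E'
from h import *
t=cap('top'); f=t['frame'][120:230,200:320]; cv2.imwrite('pics/t4.png',cv2.resize(f,None,fx=5.4,fy=5.4,interpolation=cv2.INTER_CUBIC))
E
python3 to.py .4687 .1358 .18
```

```text
tcp [0.6131 0.0363 0.1853] yawy 53.46 F [1.8 0.1 5.4] t 9.25 tool cm [17.53 -0.61  0.37] per cm jig+y [ 0.706  0.708 -0.   ]
```

View pics/t4.png

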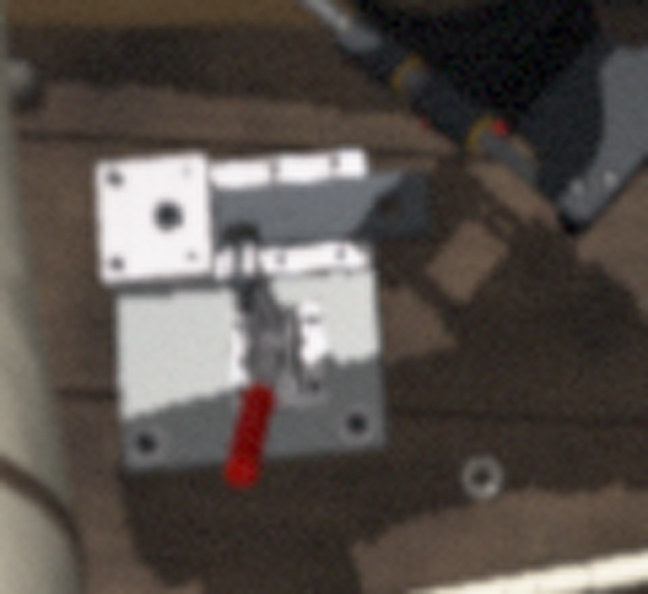

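The plate's end now overhangs the base by about 30 mm (crop (428,205) against the guide end at 368), so it is home. Next I go over the handle.

Request:
step_arm(
  targets="2.5 -0.1 -0.3 0;2.5 -0.1 0 0;2.5 -0.1 0 0;2.5 -0.1 0 0;2.5 -0.1 0 0;2.5 -0.1 0 0;2.5 0 0 0;0 0 0 0",
)

```text
time_s: 9.92
tcp_pos: [0.4626, 0.137, 0.1795]
ee_rot: [[-0.804, 0.595, -0.001], [0.595, 0.804, 0.001], [0.002, 0.0, -1.0]]
wrist_force: [-0.3, 0.5, -0.3]
gripper_width: 0.004
gripper_force: 0.0
```

Request:
step_arm(
  targets="0 0 0 -6;0 0 0 -6;0 0 0 -6;0 0 0 -6;0 0 0 -6;0 0 0 -6;0 0 0 -6;0 0 0 -3;0 0 0 0;0 0 0 0",
)

```text
time_s: 10.75
tcp_pos: [0.4657, 0.1358, 0.1794]
ee_rot: [[-0.99, -0.144, -0.0], [-0.144, 0.99, 0.0], [0.0, 0.0, -1.0]]
wrist_force: [0.0, 0.2, -1.0]
gripper_width: 0.008
gripper_force: 0.0
```

```bash
python3 to.py .4687 .1358 .18
```

```text
tcp [0.4657 0.1358 0.1794] yawy 98.27 F [ 0.   0.2 -1. ] t 10.75 tool cm [-0.3  -0.04 -0.06] per cm jig+y [0.002 1.    0.   ]
```

Request:
step_arm(
  targets="-0.3 0 1 0;0 0 1 0;0 0 1 0;0 0 1 0;0 0 0.6 0;0 0 0.6 0;0 0 0.6 0;0 0 0.6 0;0 0 0 0",
)

```text
time_s: 11.5
tcp_pos: [0.4681, 0.1365, 0.1145]
ee_rot: [[-0.989, -0.145, -0.001], [-0.145, 0.989, -0.0], [0.001, -0.0, -1.0]]
wrist_force: [0.2, 1.1, -0.4]
gripper_width: 0.006
gripper_force: 0.3
```

Request:
step_arm(
  targets="0 0 0.6 0;0 0 0.6 0;0 0 0.6 0;0 0 0.6 0;0 0 0.6 0;0 0 0 0",
)

```text
time_s: 12.0
tcp_pos: [0.4676, 0.1362, 0.0841]
ee_rot: [[-0.989, -0.145, -0.002], [-0.145, 0.989, -0.001], [0.002, -0.001, -1.0]]
wrist_force: [0.9, 0.9, 0.3]
gripper_width: 0.006
gripper_force: 0.1
```

```bash
python3 - <<'E'
from h import *
c=cap('scene'); f=c['frame'][110:230,200:340]; cv2.imwrite('pics/s2.png',cv2.resize(f,None,fx=5,fy=5,interpolation=cv2.INTER_CUBIC))
E
python3 to.py .4687 .1358 .0515
```

```text
tcp [0.4677 0.1362 0.0845] yawy 98.37 F [ 0.3 -0.1 -0.3] t 12.05 tool cm [-0.1  -0.05  3.3 ] per cm jig+y [ 0.001  1.    -0.001]
```

View pics/s2.png

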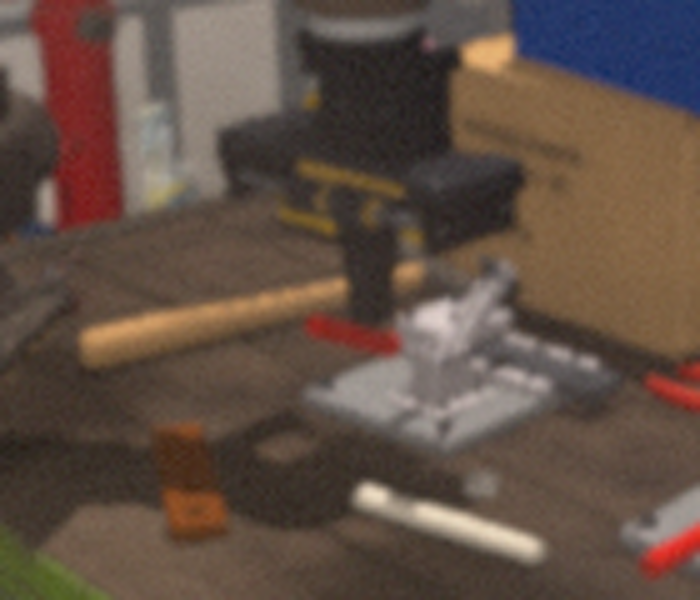

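The fingertips at crop (370,315) are on the red handle (350,335), which is already coming down, and the hold-down arm is tilting over. I continue pressing.

Request:
step_arm(
  targets="0 0 0.5 0;0 0 0.5 0;0 0 0.5 0;0 0 0.5 0;0 0 0.5 0;0 0 0.3 0;0 0 0 0",
)

```text
time_s: 12.63
tcp_pos: [0.4678, 0.1363, 0.0565]
ee_rot: [[-0.989, -0.146, -0.002], [-0.146, 0.989, -0.001], [0.002, -0.001, -1.0]]
wrist_force: [0.1, 0.7, -0.5]
gripper_width: 0.004
gripper_force: 0.0
```

Request:
step_arm(
  targets="0 0 0.2 0;0 0 0.2 0;0 0 0 0",
)

```text
time_s: 12.88
tcp_pos: [0.4683, 0.1366, 0.0533]
ee_rot: [[-0.989, -0.146, -0.0], [-0.146, 0.989, -0.0], [0.0, 0.0, -1.0]]
wrist_force: [-0.1, -0.8, -0.2]
gripper_width: 0.005
gripper_force: 0.0
```

Request:
step_arm(
  targets="0 0 0.1 0;0 0 0.1 0;0 0 0 0",
)

```text
time_s: 13.13
tcp_pos: [0.4684, 0.1366, 0.0518]
ee_rot: [[-0.989, -0.146, 0.0], [-0.146, 0.989, 0.0], [-0.0, 0.0, -1.0]]
wrist_force: [-1.6, -1.6, 3.2]
gripper_width: 0.007
gripper_force: 1.4
```

Request:
step_arm(
  targets="0 0 0.1 0;0 0 0 0",
)

```text
time_s: 13.3
tcp_pos: [0.4684, 0.1366, 0.0516]
ee_rot: [[-0.989, -0.146, 0.0], [-0.146, 0.989, -0.0], [-0.0, -0.0, -1.0]]
wrist_force: [-4.2, -0.1, 9.1]
gripper_width: 0.003
gripper_force: 4.7
```

It is on the end stop at z = 0.0516, as expected. I press a little more, hold, then retract.

Request:
step_arm(
  targets="0 0 0.1 0;0 0 0.1 0;0 0 0 0;0 0 0 0;0 0 0 0;0 0 0 0",
)

```text
time_s: 13.8
tcp_pos: [0.4685, 0.1366, 0.0513]
ee_rot: [[-0.989, -0.147, 0.001], [-0.147, 0.989, -0.0], [-0.001, -0.0, -1.0]]
wrist_force: [-8.1, -0.7, 21.6]
gripper_width: 0.008
gripper_force: 11.0
```

Request:
step_arm(
  targets="0 0 -0.4 0;0 0 -1 0;0 0 -2 0;0 0 -3 0;0 0 -3 0;0 0 -3 0;0 0 -2 0;0 0 0 0;0 0 0 0",
)

```text
time_s: 14.55
tcp_pos: [0.4689, 0.137, 0.1936]
ee_rot: [[-0.989, -0.146, 0.003], [-0.146, 0.989, 0.002], [-0.003, 0.002, -1.0]]
wrist_force: [-0.7, 0.8, -0.7]
gripper_width: 0.005
gripper_force: 0.0
```

```bash
python3 to.py .4687 .1358 .0515
python3 - <<'E'
from h import *
c=cap('scene'); f=c['frame'][130:230,230:350]; f=cv2.resize(f,None,fx=5,fy=5,interpolation=cv2.INTER_CUBIC)
cv2.imwrite('pics/s3.png',f)
E
```

```text
tcp [0.4689 0.137  0.1936] yawy 98.37 F [-0.7  0.8 -0.7] t 14.55 tool cm [ 0.08 -0.15 14.21] per cm jig+y [0.    1.    0.002]
```

View pics/s3.png

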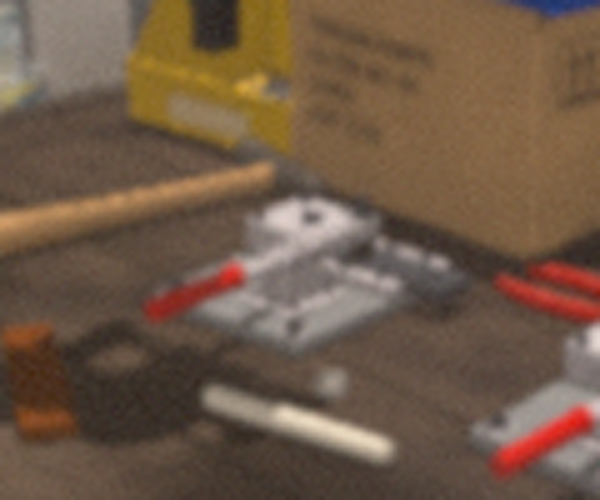

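The handle at crop (195,290) is level and parallel to the clamped jig's handle. The hold-down arm is down on the plate and the gripper is clear.

```bash
python3 -c "
from station import r
print(r.finish_job())"
```

```text
the job is handed in; nothing more can be done
None
```

I pushed the plate against the stop, locked the open jig's clamp handle fully down, and handed the job in at about 14.6 s; the hand-in call returned no verdict.

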